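# Turn the door-phone screen to its next locked stop

## Task

The video door-phone screen on the hallway console is locked facing the sitting room; turn it to face the front door. Draw its red spring plunger, swing the stand counter-clockwise (seen from above) to its next stop, let the pin drop fully home so that the stand is locked there, and let go. Stop as soon as it locks, do not strain the stand against its pin, and leave the dish, remote control, keys and nail clipper where they are.

Things in the scene. Friction and masses are not known exactly. Their poses are not given: they have to be found in the camera images.
- swivel_base: Dark grey round metal base of the screen stand, 210 mm across, 18 mm high, screwed to the console. Origin at the centre of its underside, on the upright axis about which the stand turns. Its x axis points from the first stop towards the axis: at the start the plunger stands 85 mm from the axis on the -x side. z is up.
- index_ring (a point): Centre of the base's flat top, 18 mm up, same axes. This top is the ring on which the pin slides; small brass plates on it carry the stop holes, at 85 mm radius, 0.8 mm of play on each side of the pin. The pin starts in the first. The next, counter-clockwise, is clamped anywhere from 0.55 to 0.85 rad on, not measured. One 0.70 rad clockwise is not wanted.
- swivel (a joint): Turn of the stand about its upright axis, rad: 0 at the start, with the pin in the first stop; grows counter-clockwise seen from above; ends at 1.1. It turns stiffly (about 2 N at the plunger) and stays where it is left. White turntable, 128 mm across, up to 31 mm above the console; a white tab 24 mm wide, up to 33 mm high, reaches out of it and carries the plunger.
- screen (a point): Centre of the white screen on the stand's column, 150 mm up, 188 x 118 x 16 mm, turning with the stand (same axes as the base at the start; +x is the way it faces). It leans back towards the plunger; its lowest edge is 91 mm and its highest 209 mm above the console, and it comes no more than 15 mm to the plunger's side of the turning axis.
- plunger: Spring plunger on the stand's tab, 85 mm from the turning axis, behind the screen: upright red round knob, 24 mm across, 30 mm high, over a 23 mm steel nut (top 44 mm above the console) and an 8 mm pin. Origin at the knob's centre, 61 mm above the console when home; z up. Lift it straight up to draw: the pin leaves its hole after 6 mm, travel ends at 10 mm.
- pin_tip (a point): Lower end of the plunger's pin, 49 mm below the knob's centre. The spring presses it down with 7 N when home, 11 N fully drawn. Let go between stops, it rests on the ring (knob 6 mm above home) and slides along with some 1.5 N of drag; over a hole it drops by itself and blocks the stand.
- dish: Dark blue ceramic dish, 116 mm across and 32 mm high; origin at the centre of its underside.
- remote: Grey remote control, 150 x 42 x 18 mm, long along its x axis; origin at the centre of its underside.
- keys: Three flat aluminium keys on a steel ring, about 65 x 60 mm and 8 mm high; origin on the console at the ring's centre, keys fan out along +x.
- clipper: Steel nail clipper, 58 x 13 x 14 mm, long along its x axis; origin at the centre of its underside.
Things that resemble listed ones, but are neither listed nor needed, are in the scene too. Of the things that look like the swivel_base, the smallest one is meant.

How it is judged:
By the outcome, as a careful person would: the job done as asked, in the order asked, and still so for the second after the job is handed in, with the robot touching nothing.
It also fails if it takes over 38 s, if anything falls off the work surface, if the arm or the gripper's body presses on something with over 40 N, if the wrist force passes 120 N, or if a joint passes its speed limit or range.

## Robot

A 6-joint arm with a two-finger parallel gripper is mounted at the origin on the work surface. World frame = base frame: x ahead of the robot, y to its left, z up, the work surface at z = 0. Lengths are in mm, angles in rad, forces in N, time in s.
With the tool pointing down it reaches from about 275 to 750 mm from the base axis. Payload 10.2 kg.
Tool frame: the origin (TCP) lies midway between the tips of the shut fingers; the grasp point (between the pads) lies 19 mm behind it; z points along the fingers, y is the line along which they close (so a half turn about z gives the same grasp; the last joint's range is limited). The gripper opens to 85 mm and grips with 20 to 120 N. Pads are 22 mm wide; open, the fingers measure 114 mm over their backs; the gripper's body (76 mm by 85 mm) begins 54 mm behind the grasp point. The pads swing forward as they close: fully open they stand 13 mm farther back than shut.
Start: joints at [1.122, 0.313, 1.498, -0, 1.331, -0.223], TCP at [117.553, 511.676, 231.294] pointing down, gripper open.
Joint ranges: [-2.94, 2.94], [-0.97, 2.17], [0.19, 2.56], [-1.23, 4.37], [0.02, 3.11], [-2.88, 2.88]. Speed limits (rad/s): [2.39, 2.39, 3.01, 3.14, 3.14, 3.14].

## Interface

Orientations are given as a unit quaternion [w, x, y, z].
In Python, from rig import ctrl gives the robot as it stands.
- The arm moves only by the tool send_rows, never from a script. Its argument "targets" is a list of rows, each an object with "offset": the shift along the world's x, y, z in cm, a list of three; "spin": the turn about the world's z in rad. A call has 1 to 8 rows; each row is the pose to reach, as a shift and turn from the pose commanded when the call began; what a row does not reach only later rows make up. A row lasts 1/12 s, in which the tool goes at most 41.7 mm and 7.16 degrees, less where a joint would pass 70% of its speed; a pose out of reach is approached as far as the arm can. A call with a gripper value outside its range is refused whole. "grip" is the opening, from 0 (shut) to 1 (fully open), set as the call begins (left out, the last holds). The fingers move at their own pace and stop on an object; "squeeze" is the grip in N (left out, the last holds). Time passes only in rows, so rows that repeat a pose let the fingers close. It gives the time, the measured TCP pose, the force, the opening and the grip force at its end, in the units of the state.
- ctrl.sense(): the state, without advancing time (a new reading comes with each control period).
- ctrl.capture(name): name is "side" or "top"; returns (picture, depth): 400x640x3 uint8, red, green, blue; 400x640 float32, mm along the optical axis (not along the pixel's ray), 0 where there is no reading.
- ctrl.calibration(name): a dict with "fx", "fy", "cx", "cy" (pixels), "view" (4x4, takes a point from world to camera coordinates). Camera axes: x right, y down, z forward; pixel columns grow to the right and rows downward; lengths in mm; the calibration is good to about 2 mm. A picture is of the moment at which its call begins. calibration takes no time and is no camera call.
- ctrl.finish_job(): hands the job in; it is judged then, once.
Trained networks look in the newest picture that a camera, given by its name, has taken for a name from the list of things; names that differ only in an ending like _2 or _b are one class to them, and where a whole thing is asked for, a point or a joint stands for the part that bears it (a point fixed in the world has none). Each returns a list of dicts, best first, with "conf" (0 to 1); they miss things now and then, are a little off and sometimes report something else, mostly with a low value. They report only what shows in the picture. A call takes as long as a camera call. They do not tell look-alikes from the thing itself.
- ctrl.search_frame(camera, query): "box" ([left, top, right, bottom] in pixels, round what is visible of it).
- ctrl.place_of(camera, query): "uv" ([column, row] in pixels: a listed point, or the origin of a listed thing).
The state is a dict: "time_s": time; "joints": joint angles; "dq": joint speeds; "tau": joint torques, N m; "eef_pos": TCP position; "ee_rot": TCP orientation; "force": force on the tool from outside, world axes, zero at the start; "wrist_torque": the same for the moment, N m; "grip_width": opening from 0.0 (shut) to 1.0 (fully open); "grip_force": force on a finger pad.
Only numpy, scipy, OpenCV 4.12 (cv2) and the standard library are available. Lean on these libraries where they do the work, as an engineer would, in place of code of your own. Each camera call takes 0.05 s, during which the arm holds its last target. There are 200 camera calls.

## Working session

There is one attempt and no reset: what is moved stays moved. The work goes in short steps, Python scripts to look and compute and a tool call to move; the robot and the scene stay as the last step left them, time stands still between calls to the robot, and variables do not carry over. Pictures are saved under pics/ and viewed, at most 10 in all, crops included, and the job is handed in when it is done.

Besides the shell and the picture viewer there is one more tool, called after "Request:" by a JSON object that holds its "api" and its "payload". send_rows: Moves the arm, as the interface text tells. Its arguments: {"type":"object","properties":{"targets":{"type":"array"},"grip":{"type":"number"},"squeeze":{"type":"number"}},"required":["targets"]}

```bash
mkdir -p pics; cat > h.py <<'E'
from rig import ctrl
import numpy as np, cv2
def world(cam,uv,depth=None,z=None):
    c=ctrl.calibration(cam);V=np.array(c["view"]);R=V[:3,:3];t=V[:3,3]
    ray=R.T@np.array([(uv[0]-c["cx"])/c["fx"],(uv[1]-c["cy"])/c["fy"],1.]);o=-R.T@t
    s=depth if depth is not None else (z-o[2])/ray[2]
    return o+s*ray
def proj(cam,p):
    c=ctrl.calibration(cam);V=np.array(c["view"]);q=V[:3,:3]@np.array(p)+V[:3,3]
    return [c["fx"]*q[0]/q[2]+c["cx"],c["fy"]*q[1]/q[2]+c["cy"]]
E
python3 - <<'E'
from h import *
np.set_printoptions(precision=1,suppress=True)
print(ctrl.sense())
for n in("top","side"):
    p,d=ctrl.capture(n);cv2.imwrite(f"pics/{n}0.png",p[:,:,::-1])
    V=np.array(ctrl.calibration(n)["view"]);print(n,-V[:3,:3].T@V[:3,3])
    for q in("swivel_base","plunger","screen","dish","remote"):
        for r in ctrl.place_of(n,q)[:4]:
            u=r["uv"];i,j=int(np.clip(u[1],0,399)),int(np.clip(u[0],0,639))
            print(n,q,round(r["conf"],2),np.array(u),world(n,u,d[i,j]) if d[i,j] else None, world(n,u,z={"swivel_base":0,"plunger":61,"screen":150}.get(q,0)))
E
```

```text
{'time_s': 0.0, 'joints': array([ 1.1,  0.3,  1.5, -0. ,  1.3, -0.2]), 'dq': array([ 0., -0., -0., -0., -0., -0.]), 'tau': array([ -0. , -41.2, -26. ,  -0. ,   0. ,   0. ]), 'eef_pos': array([117.4, 511.4, 230.7]), 'ee_rot': array([-0. ,  0.1,  1. , -0. ]), 'force': array([-0.2,  0.3,  0.4]), 'wrist_torque': array([ 0., -0.,  0.]), 'grip_force': 0.0, 'grip_width': 0.997972257223417}
top [ 381.    25.1 1135.8]
top swivel_base 0.82 [440.8 133.4] [ 762.8 -323.9   22.4] [ 770.5 -330.9    0. ]
top swivel_base 0.67 [193.2 300.9] [395.7 340.4  23. ] [396.  346.9   0. ]
top plunger 0.48 [303.2 246.7] [495.3  60.6  77. ] [497.   61.1  61. ]
top screen 0.71 [335.8 202.6] [567.7 -20.9 207.6] [579.3 -23.7 150. ]
top dish 0.76 [262.4 174.2] [701.8 152.3   8.3] [704.1 153.2   0. ]
top remote 0.84 [384.7 279.5] [ 401.7 -129.9   20.2] [ 402.  -132.8    0. ]
side [ 112.6 -404.7  755.4]
side swivel_base 0.77 [182.8 204.3] [386.6 327.   21.7] [394.7 348.6   0. ]
side plunger 0.46 [285.4 225.7] [490.5  56.4  74.9] [498.2  65.8  61. ]
side screen 0.87 [338.8 200.7] [534.7 -56.1 203.1] [575.3 -22.5 150. ]
side dish 0.61 [318.8 182.9] [697.8 153.6   5.1] [701.8 157.4   0. ]
side remote 0.86 [322.4 326.2] [ 397.8 -149.1   16.3] [ 404.1 -143.4    0. ]
side remote 0.71 [289.  239.7] [493.1  50.1  28.9] [508.2  68.1   0. ]
```

View pics/top0.png

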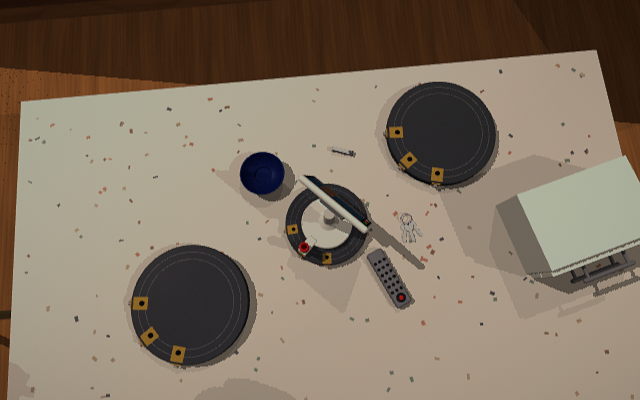

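View pics/side0.png

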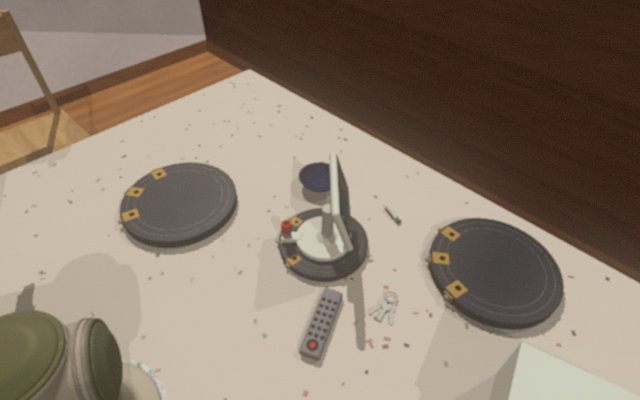

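The top view shows the smallest base at about (327,224). The plunger is at (304,247), with brass plates at (292,229) and (327,258). Counter-clockwise leads to the (327,258) plate. I'll measure the axis and that hole.

```bash
python3 - <<'E'
from h import *
np.set_printoptions(precision=2,suppress=True)
p,d=ctrl.capture("top")
hsv=cv2.cvtColor(p,cv2.COLOR_RGB2HSV);H,S,Vv=cv2.split(hsv)
c=p[165:285,260:400,::-1];cv2.imwrite("pics/crop.png",cv2.resize(c,None,fx=5,fy=5,interpolation=cv2.INTER_CUBIC))
# base-top points by depth, 0..20
pts=[];top=[]
for v in range(165,285):
  for u in range(260,400):
    if d[v,u]:
      w=world("top",(u,v),d[v,u])
      if 12<w[2]<22 and p[v,u].max()<90: pts.append(w)
      if 44<w[2]<90 and p[v,u,0]>90 and p[v,u,1]<60: top.append(w)
pts=np.array(pts);print(len(pts),pts.mean(0))
hull=cv2.convexHull(pts[:,:2].astype(np.float32));print("circle",cv2.minEnclosingCircle(hull))
top=np.array(top);print("red",len(top),top.min(0),top.max(0),np.median(top,0))
gold=((S>110)&(H>12)&(H<30)&(Vv>90)).astype(np.uint8);gold[:165]=0;gold[285:]=0;gold[:,:260]=0;gold[:,400:]=0
n,l,s,ce=cv2.connectedComponentsWithStats(gold)
for i in range(1,n):
  if s[i,4]>15: print(s[i],ce[i],world("top",ce[i],z=19))
E
```

```text
Traceback (most recent call last):
  File "h.py", line 4, in world
    c=ctrl.calibration(cam);V=np.array(c["view"]);R=V[:3,:3];t=V[:3,3]
ValueError: time passes only in moves, steps and waits
```

View pics/crop.png

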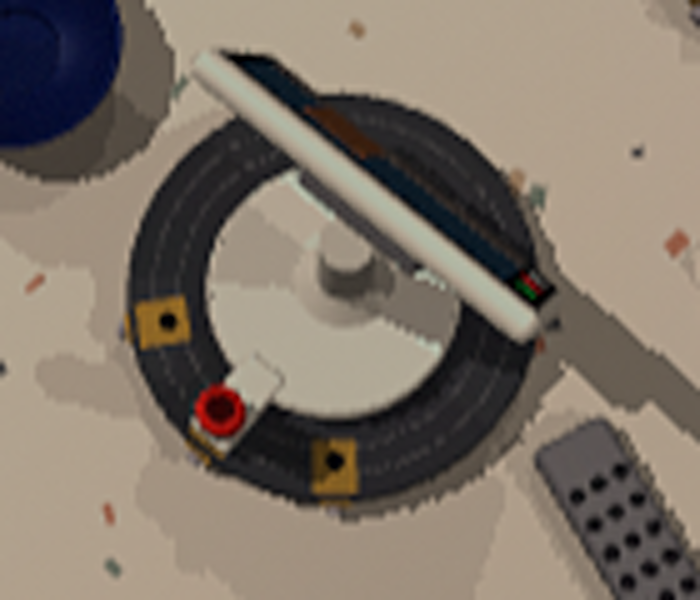

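The crop shows the knob at crop (220,408), the wanted hole at (335,461), the unwanted hole at (168,321), and the screen ends at (205,65) and (525,320).

```bash
sed -i 's/^import numpy.*/import numpy as np, cv2\nC={n:ctrl.calibration(n) for n in ("top","side")}/; s/ctrl.calibration(cam)/C[cam]/' h.py; python3 - <<'E'
from h import *
from scipy.optimize import least_squares
np.set_printoptions(precision=2,suppress=True)
p,d=ctrl.capture("top")
pts=[];top=[];knob=[]
for v in range(165,285):
  for u in range(260,400):
    if d[v,u]:
      w=world("top",(u,v),d[v,u])
      if 12<w[2]<22 and p[v,u].max()<90: pts.append(w)
      if 44<w[2]<90 and p[v,u,0]>90 and p[v,u,1]<60: top.append(w)
pts=np.array(pts);z0=np.median(pts[:,2]);print(len(pts),z0)
hull=cv2.convexHull(pts[:,:2].astype(np.float32))[:,0];print("circle",cv2.minEnclosingCircle(hull))
top=np.array(top);print("red",len(top),top.min(0),top.max(0),np.median(top,0))
w=world("top",(326.6,256.7),z=18);o=world("top",(293.1,228.8),z=18);k=world("top",(303.6,246.2),z=76)
print("want",w,"other",o,"knob",k, "grid knob z=61 net",world("top",(303.2,246.7),z=61))
# centre with 85mm radius through three points: want, other, knob
f=lambda c:[np.hypot(*(q[:2]-c))-85 for q in (w,o,k)]
r=least_squares(f,[563,0]);c=r.x;print("c",c,r.fun)
for q in(o,k,w): print(np.arctan2(q[1]-c[1],q[0]-c[0]))
c2=hull.mean(0)
s=ctrl.sense();print(s["eef_pos"],s["ee_rot"])
for q in("keys","clipper"): 
  for r in ctrl.place_of("top",q)[:1]: print(q,world("top",r["uv"],z=0))
E
```

```text
2812 18.230971372550016
circle ((561.7420654296875, -8.3175630569458), 232.1035919189453)
red 48 [484.86  49.07  56.  ] [506.12  70.62  80.38] [492.07  59.31  76.36]
want [471.21   6.73  18.  ] other [549.15  83.95  18.  ] knob [496.51  59.56  76.  ] grid knob z=61 net [497.03  61.12  61.  ]
c [555.99  -0.89] [ 0.12  0.12 -0.18]
1.6512348478665215
2.3481061626222135
3.051944140536145
[117.56 511.68 231.28] [-0.    0.11  0.99 -0.  ]
keys [ 545.94 -203.31    0.  ]
clipper [747.13 -71.65   0.  ]
```

Request:
{"api": "send_rows", "payload": {"targets": [{"offset": [3,-3.5,0],"spin": -0.08},{"offset": [5.5,-6.6,0],"spin": -0.16},{"offset": [8,-9.6,0],"spin": -0.24},{"offset": [10.5,-12.6,0],"spin": -0.32},{"offset": [13,-15.6,0],"spin": -0.4},{"offset": [15.5,-18.6,0],"spin": -0.48},{"offset": [18,-21.6,0],"spin": -0.566},{"offset": [20,-24,0],"spin": -0.566}], "grip": 0.6, "squeeze": 25}}

```text
time_s: 1.47
eef_pos: [318.8, 269.6, 231.5]
ee_rot: [0.0, 0.388, 0.922, 0.0]
force: [-1.0, 0.9, 0.0]
grip_width: 0.602
grip_force: 0.0
```

Request:
{"api": "send_rows", "payload": {"targets": [{"offset": [2.5,-3,0],"spin": 0},{"offset": [5,-6,0],"spin": 0},{"offset": [7.5,-9,0],"spin": 0},{"offset": [10,-12,0],"spin": 0},{"offset": [12.5,-15,0],"spin": 0},{"offset": [15,-18,0],"spin": 0},{"offset": [17.9,-21.2,0],"spin": 0},{"offset": [17.9,-21.2,0],"spin": 0}]}}

```text
time_s: 2.13
eef_pos: [499.7, 55.0, 230.8]
ee_rot: [0.001, 0.388, 0.922, -0.0]
force: [0.0, 0.5, -0.3]
grip_width: 0.598
grip_force: 0.0
```

Request:
{"api": "send_rows", "payload": {"targets": [{"offset": [0,0,-3],"spin": 0},{"offset": [0,0,-6],"spin": 0},{"offset": [0,0,-9],"spin": 0},{"offset": [0,0,-10],"spin": 0},{"offset": [0,0,-10],"spin": 0}]}}

```text
time_s: 2.55
eef_pos: [495.4, 59.9, 129.5]
ee_rot: [-0.002, 0.386, 0.923, -0.001]
force: [0.5, 0.4, 0.2]
grip_width: 0.602
grip_force: 0.0
```

```bash
python3 - <<'E'
from h import *
for n in("top","side"):
    p,d=ctrl.capture(n)
    u,v=map(int,proj(n,[497,60,76]));print(n,u,v)
    cv2.imwrite(f"pics/{n}1.png",cv2.resize(p[max(v-60,0):v+60,u-70:u+70,::-1],None,fx=4,fy=4))
print(ctrl.sense())
E
```

```text
top 303 246
side 286 222
{'time_s': 2.65, 'joints': array([-1.14805281e-01,  3.62867331e-01,  1.70460860e+00,  1.11443893e-05,
        1.07247947e+00, -8.94010859e-01]), 'dq': array([-2.50212623e-03, -1.89404928e-02, -1.72858701e-02,  6.51633129e-05,
       -2.56598811e-03, -5.72330960e-04]), 'tau': array([-6.18152437e-02, -3.85358763e+01, -2.15915680e+01, -1.71336535e-03,
       -3.01670947e-02,  1.42688499e-03]), 'eef_pos': array([497.2107203 ,  59.73864666, 132.62050917]), 'ee_rot': array([7.85160881e-04, 3.85544519e-01, 9.22688872e-01, 2.31714921e-04]), 'force': array([-0.44760464, -0.7915559 ,  0.21802751]), 'wrist_torque': array([ 0.01044403, -0.03023703,  0.0277818 ]), 'grip_force': 0.0, 'grip_width': 0.6000655647744327}
```

View pics/side1.png

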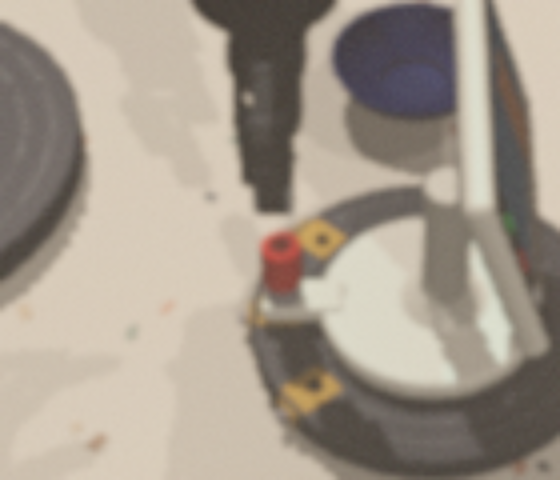

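The gripper hangs over the knob: fingers end at about (270,205), knob at (283,260) in the crop. I'll descend and close.

Request:
{"api": "send_rows", "payload": {"targets": [{"offset": [0,0,-2.5],"spin": 0},{"offset": [0,0,-5],"spin": 0},{"offset": [0,0,-7],"spin": 0},{"offset": [0,0,-8],"spin": 0},{"offset": [0,0,-8.4],"spin": 0},{"offset": [0,0,-8.4],"spin": 0}]}}

```text
time_s: 3.15
eef_pos: [497.2, 59.6, 48.0]
ee_rot: [0.001, 0.386, 0.923, 0.0]
force: [0.1, -0.5, 0.4]
grip_width: 0.598
grip_force: 0.0
```

Request:
{"api": "send_rows", "payload": {"targets": [{"offset": [0,0,0],"spin": 0},{"offset": [0,0,0],"spin": 0},{"offset": [0,0,0],"spin": 0},{"offset": [0,0,0],"spin": 0},{"offset": [0,0,0],"spin": 0},{"offset": [0,0,0],"spin": 0}], "grip": 0.2, "squeeze": 30}}

```text
time_s: 3.65
eef_pos: [497.3, 59.6, 48.6]
ee_rot: [0.001, 0.386, 0.923, 0.0]
force: [-0.2, 0.3, 6.3]
grip_width: 0.268
grip_force: 29.1
```

Request:
{"api": "send_rows", "payload": {"targets": [{"offset": [0,0,0.2],"spin": 0},{"offset": [0,0,0.4],"spin": 0},{"offset": [0,0,0.6],"spin": 0},{"offset": [0,0,0.85],"spin": 0},{"offset": [0,0,0.85],"spin": 0},{"offset": [0,0,0.85],"spin": 0}], "squeeze": 45}}

```text
time_s: 4.15
eef_pos: [497.0, 59.4, 55.7]
ee_rot: [0.001, 0.386, 0.923, 0.0]
force: [5.6, -1.5, -10.4]
grip_width: 0.264
grip_force: 44.6
```

```bash
python3 - <<'E'
from h import *
s=ctrl.sense();print(s["eef_pos"],s["force"],s["grip_width"])
E
```

```text
[497.01501093  59.41012855  55.73475392] [  5.62696664  -1.51037557 -10.39702506] 0.2636226518745315
```

```bash
python3 -c "
import numpy as np
for t in np.r_[0:0.85:0.05,0.66,0.68,0.704,0.72,0.74]:
  a=2.348; print(round(t,3),round(8.5*(np.cos(a+t)-np.cos(a)),3),round(8.5*(np.sin(a+t)-np.sin(a)),3))"
```

```text
0.0 0.0 0.0
0.05 -0.295 -0.305
0.1 -0.575 -0.625
0.15 -0.839 -0.959
0.2 -1.085 -1.305
0.25 -1.314 -1.663
0.3 -1.524 -2.032
0.35 -1.716 -2.411
0.4 -1.889 -2.8
0.45 -2.042 -3.196
0.5 -2.175 -3.6
0.55 -2.288 -4.009
0.6 -2.38 -4.424
0.65 -2.452 -4.843
0.7 -2.502 -5.265
0.75 -2.531 -5.689
0.8 -2.539 -6.114
0.66 -2.463 -4.927
0.68 -2.484 -5.096
0.704 -2.505 -5.299
0.72 -2.516 -5.434
0.74 -2.527 -5.604
```

First swing, drawn, to 0.35 rad.

Request:
{"api": "send_rows", "payload": {"targets": [{"offset": [-0.29,-0.3,0],"spin": 0.05},{"offset": [-0.58,-0.62,0],"spin": 0.1},{"offset": [-0.84,-0.96,0],"spin": 0.15},{"offset": [-1.09,-1.3,0],"spin": 0.2},{"offset": [-1.31,-1.66,0],"spin": 0.25},{"offset": [-1.52,-2.03,0],"spin": 0.3},{"offset": [-1.72,-2.41,0],"spin": 0.35},{"offset": [-1.72,-2.41,0],"spin": 0.35}]}}

```text
time_s: 4.82
eef_pos: [479.7, 35.1, 55.7]
ee_rot: [0.001, 0.218, 0.976, 0.0]
force: [4.9, -2.0, -9.4]
grip_width: 0.267
grip_force: 44.6
```

Request:
{"api": "send_rows", "payload": {"targets": [{"offset": [-0.17,-0.39,0],"spin": 0.05},{"offset": [-0.33,-0.79,0],"spin": 0.1},{"offset": [-0.46,-1.19,0],"spin": 0.15},{"offset": [-0.57,-1.6,0],"spin": 0.2},{"offset": [-0.66,-2.01,0],"spin": 0.25},{"offset": [-0.69,-2.18,0],"spin": 0.27},{"offset": [-0.69,-2.18,0],"spin": 0.27}]}}

```text
time_s: 5.4
eef_pos: [473.0, 13.7, 55.8]
ee_rot: [0.001, 0.085, 0.996, 0.0]
force: [6.7, -0.2, -9.6]
grip_width: 0.263
grip_force: 44.8
```

```bash
python3 - <<'E'
from h import *
for n in("top","side"):
    p,d=ctrl.capture(n)
    u,v=map(int,proj(n,[472,10,50]))
    cv2.imwrite(f"pics/{n}2.png",cv2.resize(p[max(v-50,0):v+50,u-60:u+60,::-1],None,fx=5,fy=5))
s=ctrl.sense();print(s["eef_pos"],s["force"],s["grip_width"])
E
```

```text
[473.00754433  13.7240918   55.76826389] [  6.05038639   0.49743699 -11.03397736] 0.2673720781340458
```

View pics/side2.png

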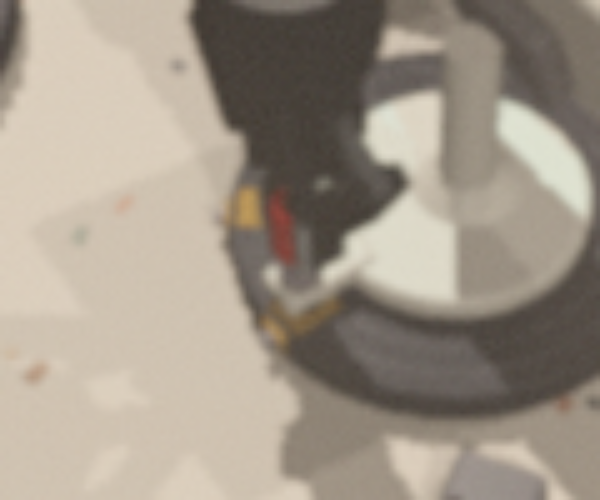

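The side view shows the tab, about (310,290) in the crop, just short of the wanted plate at (300,325). I'll loosen the grip so the pin rests on the ring, then push with loosely straddling fingers.

Request:
{"api": "send_rows", "payload": {"targets": [{"offset": [0,0,-0.1],"spin": 0},{"offset": [0,0,-0.3],"spin": 0},{"offset": [0,0,-0.3],"spin": 0},{"offset": [0,0,-0.3],"spin": 0}], "grip": 0.34, "squeeze": 20}}

```text
time_s: 5.83
eef_pos: [472.3, 13.8, 52.9]
ee_rot: [-0.0, 0.086, 0.996, 0.0]
force: [0.1, 1.1, 0.1]
grip_width: 0.34
grip_force: 0.0
```

```bash
cat > red.py <<'E'
from h import *
p,d=ctrl.capture("side")
a=p.astype(int);m=(a[:,:,0]>80)&(a[:,:,0]>2.2*a[:,:,1])&(a[:,:,0]>2*a[:,:,2])
m[:150]=0;m[280:]=0;m[:,:230]=0;m[:,340:]=0
v,u=np.nonzero(m);print("red n",len(u),"u",u.min(),u.max(),"v",v.min(),v.max(),v.mean().round(2),u.mean().round(2))
W=np.array([world("side",(x,y),d[y,x]) for x,y in zip(u,v) if d[y,x]])
print("z pct",np.percentile(W[:,2],[2,10,50,90,98]).round(1),"xy",np.median(W[:,:2],0).round(1))
s=ctrl.sense();print(s["eef_pos"].round(2),s["force"].round(2),round(s["grip_width"],3))
E
python3 red.py
```

```text
Traceback (most recent call last):
  File "red.py", line 5, in <module>
    v,u=np.nonzero(m);print("red n",len(u),"u",u.min(),u.max(),"v",v.min(),v.max(),v.mean().round(2),u.mean().round(2))
                                               ~~~~~^^
ValueError: zero-size array to reduction operation minimum which has no identity
```

```bash
sed -i 's/^m\[:150\].*/cv2.imwrite("pics\/s3.png",cv2.resize(p[180:280,230:350,::-1],None,fx=5,fy=5))\nhs=cv2.cvtColor(p,cv2.COLOR_RGB2HSV);m=((hs[:,:,0]<8)|(hs[:,:,0]>172))\&(hs[:,:,1]>130)\&(hs[:,:,2]>60);m[:200]=0;m[260:]=0;m[:,:260]=0;m[:,310:]=0/' red.py; python3 red.py
```

```text
red n 21 u 287 290 v 239 248 243.57 288.95
z pct [62.  65.5 77.6 82.  83. ] xy [461.1  12.5]
[472.45  13.79  52.94] [ 0.38 -0.2   0.19] 0.34
```

View pics/s3.png

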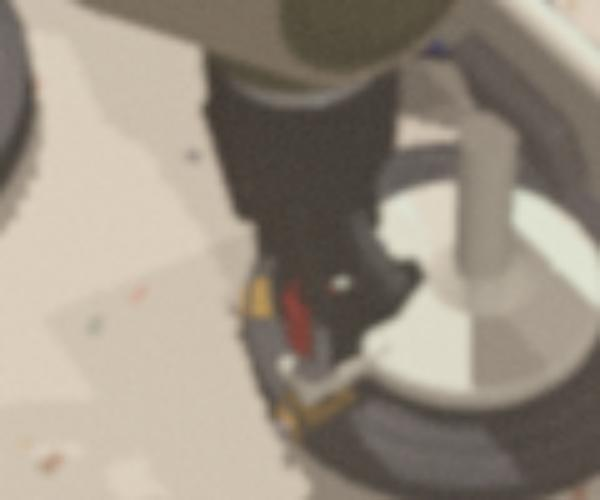

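The knob (red, crop (300,320)) sits on the ring, free of the fingers. I'll push in small steps.

Request:
{"api": "send_rows", "payload": {"targets": [{"offset": [-0.02,-0.1,0],"spin": 0},{"offset": [-0.03,-0.2,0],"spin": 0.02},{"offset": [-0.05,-0.3,0],"spin": 0.03},{"offset": [-0.06,-0.4,0],"spin": 0.04},{"offset": [-0.07,-0.5,0],"spin": 0.05},{"offset": [-0.07,-0.5,0],"spin": 0.05}]}}

```text
time_s: 6.43
eef_pos: [471.9, 9.4, 52.9]
ee_rot: [0.0, 0.061, 0.998, 0.001]
force: [1.3, 5.6, 0.3]
grip_width: 0.341
grip_force: 3.2
```

```bash
python3 red.py
```

```text
red n 38 u 288 292 v 239 250 244.79 290.24
z pct [58.8 62.7 76.2 82.7 84.2] xy [461.5   8.5]
[471.89   9.4   52.86] [2.01 5.94 1.  ] 0.344
```

Request:
{"api": "send_rows", "payload": {"targets": [{"offset": [-0.01,-0.1,0],"spin": 0.01},{"offset": [-0.02,-0.2,0],"spin": 0.02},{"offset": [-0.03,-0.3,0],"spin": 0.03},{"offset": [-0.03,-0.35,0],"spin": 0.03},{"offset": [-0.03,-0.35,0],"spin": 0.03}]}}

```text
time_s: 6.9
eef_pos: [471.2, 5.4, 52.7]
ee_rot: [-0.0, 0.046, 0.999, 0.0]
force: [-0.6, 1.6, -0.1]
grip_width: 0.337
grip_force: 1.1
```

```bash
python3 red.py
```

```text
red n 41 u 289 294 v 242 253 247.54 291.51
z pct [51.8 55.3 71.6 76.6 77.8] xy [461.1   5.2]
[471.18   5.39  52.67] [-0.87  1.91 -0.61] 0.337
```

The knob's top fell by 6 mm (82.7 to 76.6) and the push force dropped, so the pin has gone in. I'll open and rise.

Request:
{"api": "send_rows", "payload": {"targets": [{"offset": [0,0,0],"spin": 0},{"offset": [0,0.2,0],"spin": 0},{"offset": [0,0.3,0],"spin": 0},{"offset": [0,0.3,0],"spin": 0}], "grip": 0.6}}

```text
time_s: 7.28
eef_pos: [471.5, 8.4, 52.9]
ee_rot: [0.0, 0.046, 0.999, -0.0]
force: [0.3, -0.1, 0.7]
grip_width: 0.599
grip_force: 0.0
```

Request:
{"api": "send_rows", "payload": {"targets": [{"offset": [0,0.0,1],"spin": 0},{"offset": [0,0.0,3],"spin": 0},{"offset": [0,0,6],"spin": 0},{"offset": [0,0,9],"spin": 0},{"offset": [-2,0,12],"spin": 0},{"offset": [-5,0,14],"spin": 0},{"offset": [-9,0,15],"spin": 0},{"offset": [-13,0,16],"spin": 0}]}}

```text
time_s: 7.95
eef_pos: [340.1, 8.4, 214.0]
ee_rot: [0.001, 0.046, 0.999, -0.0]
force: [-1.0, -1.0, -0.1]
grip_width: 0.599
grip_force: 0.0
```

Request:
{"api": "send_rows", "payload": {"targets": [{"offset": [0,3,0],"spin": 0},{"offset": [0,6,0],"spin": 0},{"offset": [0,9,0],"spin": 0},{"offset": [0,12,0],"spin": 0},{"offset": [0,15,0],"spin": 0},{"offset": [0,18,0],"spin": 0},{"offset": [0,20,0],"spin": 0},{"offset": [0,20,0],"spin": 0}]}}

```text
time_s: 8.62
eef_pos: [341.0, 210.8, 213.5]
ee_rot: [0.0, 0.044, 0.999, 0.0]
force: [-0.2, -0.3, -0.0]
grip_width: 0.601
grip_force: 0.0
```

```bash
python3 - <<'E'
from h import *
p,d=ctrl.capture("top")
cv2.imwrite("pics/t4.png",cv2.resize(p[165:285,260:400,::-1],None,fx=5,fy=5,interpolation=cv2.INTER_CUBIC))
W=[]
for v in range(220,285):
  for u in range(290,345):
    a=p[v,u].astype(int)
    if d[v,u] and a[0]>90 and a[1]<60: W.append(world("top",(u,v),d[v,u]))
W=np.array(W);print(len(W),np.median(W,0),np.percentile(W[:,2],[10,50,90,98]))
s=ctrl.sense();print(s["time_s"],s["eef_pos"],s["force"])
E
```

```text
48 [468.98691069   7.36156263  76.29016119] [73.82162983 76.29016119 78.72000746 79.74155965]
8.6667 [341.07769934 209.36474108 213.30319488] [-0.90980496  0.65419351  1.14860985]
```

View pics/t4.png

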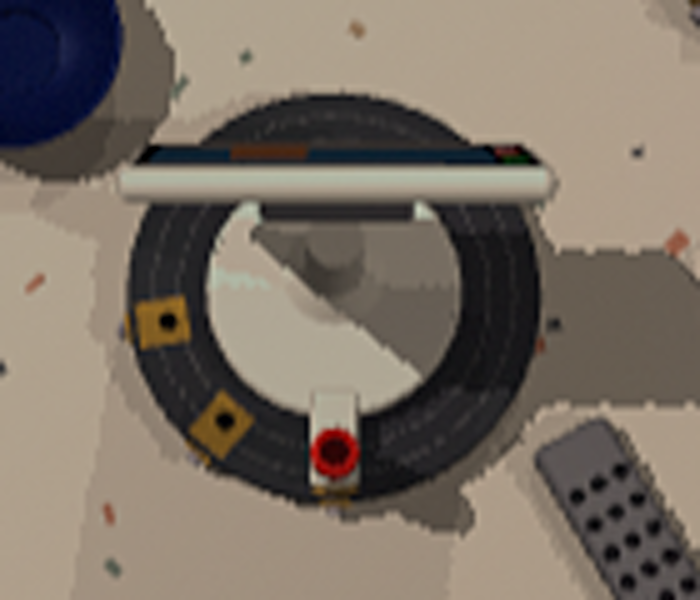

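The knob, at (335,452) in the crop, is over the wanted plate. Its top is at 76.3 mm, the same as at the start, so the pin is home. The dish and remote have not moved.

```bash
python3 -c "
from rig import ctrl
print(ctrl.finish_job())"
```

```text
the job is handed in; nothing more can be done
None
```

The screen stand is turned counter-clockwise about 0.70 rad to its next stop with the pin fully home, the gripper clear of it, and the job handed in at about 8.7 s.

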